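Mosaic workshop: push the marble border strip up against the edge rail

TASK

On the mosaic board, push the long marble border strip across the board until it lies parallel up against the aluminium rail, within the rail's length. Slide it flat on the board without picking it up, and leave the little grey pot and the short marble strip where they are.

Things in the scene. Friction and masses are not known exactly. Their poses are not given: they have to be found in the camera images.
- strip: the long marble border strip, loose, a plain bar 240 mm long (its y axis), 30 mm wide (x) and 22 mm high (z), about 0.45 kg, lying flat on the board. Origin: centre of its underside. At the start it is clear of the rail by 6 to 9 cm at its middle, on the robot's side of it, up to 25 degrees askew; a push of a few newtons slides it
- rail (a point): middle of the fixed aluminium rail's near face, at the level of the board's top. The rail is 380 mm long, 20 mm wide and stands 18 mm above the board. x: level, square to the rail, pointing into the rail, away from the robot; y: along the rail; z up. The plywood board is fixed, its top 10 mm above the table, and reaches 280 mm from the rail's face towards the robot and 200 mm to either side of the rail's middle; behind the rail is a field of laid tesserae
- pot: small grey pot with a white lid, loose, 40 mm across and 45 mm high, upright on the board on the robot's side of the long strip, its centre about 55 mm from the strip's centre line and within 10 mm of square behind the strip's middle. Origin: centre of its underside
- short_strip: the short marble strip, loose, 120 mm long (its y axis), 24 mm wide, 22 mm high, lying on the board near its edge towards the robot. Origin: centre of its underside
Things that resemble listed ones, but are neither listed nor needed, are in the scene too. Leave any purple look-alike of the strip alone. Leave any orange look-alike of the pot alone.

How it is judged:
By the outcome, as a careful person would: the job done as asked, in the order asked, and still so for the second after the job is handed in, with the robot touching nothing.
It also fails if it takes over 35 s, if anything falls off the work surface, if the arm or the gripper's body presses on something with over 40 N, if the wrist force passes 120 N, or if a joint passes its speed limit or range.

ROBOT

A 6-joint arm with a two-finger parallel gripper is mounted at the origin on the work surface. World frame = base frame: x ahead of the robot, y to its left, z up, the work surface at z = 0. Lengths are in m, angles in rad, forces in N, time in s.
With the tool pointing down it reaches from about 0.3 to 1 m from the base axis. Payload 5.1 kg.
Tool frame: the origin (TCP) lies at the very end of the fingers, on their centre line; the grasp point (between the pads) lies 19 mm behind it; x points along the fingers, z is the direction in which the jaws open and shut, and the axes are right-handed (so a half turn about x gives the same grasp; the last joint's range is limited). The gripper opens to 95 mm and grips with 3 to 60 N. Pads are 20 mm wide; open, the fingers measure 119 mm over their backs; the gripper's body (75 mm by 180 mm) begins 59 mm behind the grasp point.
Start: joints at [-1.197, 0.124, 1.65, -0, 1.367, -0.083], TCP at [0.287, -0.583, 0.178] pointing down, gripper open.
Joint ranges: [-2.61, 2.61], [-1.02, 2.33], [0.03, 2.71], [-1.35, 4.49], [0.32, 2.68], [-2.91, 2.91]. Speed limits (rad/s): [2.57, 2.57, 3.14, 3.14, 3.14, 3.14].

INTERFACE

Orientations are given as a unit quaternion [x, y, z, w].
In Python, from rig import read_state, read_camera, job_done, look_for, spot_point gives the robot as it stands.
- The arm moves only by the tool apply_moves, never from a script. Its argument "commands" is a list of rows, each an object of numbers: "tx", "ty", "tz": the shift along the tool's x, y, z in cm; "wx", "wy", "wz": the turn, a rotation vector about the tool's x, y, z in rad. In form: [{"tx": .., "ty": .., "tz": .., "wx": .., "wy": .., "wz": ..}, ...]. A call has 1 to 12 rows; each row is the pose to reach, as a shift and turn from the pose commanded when the call began, along the tool's axes at that moment; what a row does not reach only later rows make up. A row lasts 1/8 s, in which the tool goes at most 62.5 mm and 10.7 degrees, less where a joint would pass 70% of its speed; a pose out of reach is approached as far as the arm can. A call with a gripper value outside its range is refused whole. "gripper" is the opening, from 0 (shut) to 1 (fully open), set as the call begins (left out, the last holds). The fingers move at their own pace and stop on an object; the grip force is fixed at half the most. Time passes only in rows, so rows that repeat a pose let the fingers close. It gives the time, the measured TCP pose, the force and the opening at its end, in the units of the state.
- read_state(): the state, without advancing time (a new reading comes with each control period).
- read_camera(name): name is "scene" or "top" or "wrist"; returns a dict with "image" (480x640x3 uint8, red, green, blue), "range_z" (480x640 float32, m along the optical axis (not along the pixel's ray), 0 where there is no reading), "fx", "fy", "cx", "cy" (pixels), "R" (3x3) and "t" (3): a world point X has camera coordinates R X + t. Camera axes: x right, y down, z forward; pixel columns grow to the right and rows downward; lengths in m; the calibration is good to about 2 mm. A picture is of the moment at which its call begins.
- job_done(): hands the job in, once; it reports no verdict.
Trained networks look in a picture, given as the dict that the camera call returned (one of the last four; its "shot" number tells which), for a name from the list of things; names that differ only in an ending like _2 or _b are one class to them, and where a whole thing is asked for, a point or a joint stands for the part that bears it (a point fixed in the world has none). Each returns a list of dicts, best first, with "score" (0 to 1); they miss things now and then, are a little off and sometimes report something else, mostly with a low value. They report only what shows in the picture. A call takes as long as a camera call. They do not tell look-alikes from the thing itself.
- look_for(target, picture): "pixel" ([column, row] in pixels, amid what is visible of it).
- spot_point(target, picture): "pixel" ([column, row] in pixels: a listed point, or the origin of a listed thing).
The state is a dict: "t": time; "joint_positions": joint angles; "joint_vel": joint speeds; "joint_torque": joint torques, N m; "position": TCP position; "tcp_rot": TCP orientation; "force": force on the tool from outside, world axes, zero at the start; "wrist_torque": the same for the moment, N m; "opening": finger opening in m.
Only numpy, scipy, OpenCV 4.12 (cv2) and the standard library are available. Lean on these libraries where they do the work, as an engineer would, in place of code of your own. Each camera call takes 0.05 s, during which the arm holds its last target. There are 200 camera calls.

## Working session

There is one attempt and no reset: what is moved stays moved. The work goes in short steps, Python scripts to look and compute and a tool call to move; the robot and the scene stay as the last step left them, time stands still between calls to the robot, and variables do not carry over. Pictures are saved under pics/ and viewed, on a budget of 10 in all, crops included, one or two more only if the job needs it, and the job is handed in when it is done.

Besides the shell and the picture viewer there is one more tool, called after "Emit:" by a JSON object that holds its "op" and its "data", one argument or row to a line. apply_moves: Moves the arm, as the interface text tells. Its arguments: {"type":"object","properties":{"commands":{"type":"array","items":{"type":"object","properties":{"tx":{"type":"number"},"ty":{"type":"number"},"tz":{"type":"number"},"wx":{"type":"number"},"wy":{"type":"number"},"wz":{"type":"number"}}}},"gripper":{"type":"number"}},"required":["commands"]}

```bash
mkdir -p pics; cat > h.py <<'E'
import numpy as np, cv2
from rig import *
def ray(c,p):
    d=np.array([(p[0]-c["cx"])/c["fx"],(p[1]-c["cy"])/c["fy"],1.]); R=np.array(c["R"]); return -R.T@np.array(c["t"]), R.T@d
def atz(c,p,z):
    o,d=ray(c,p); return o+d*(z-o[2])/d[2]
def cloud(c):
    Z=c["range_z"]; v,u=np.mgrid[:480,:640]; P=np.stack([(u-c["cx"])/c["fx"]*Z,(v-c["cy"])/c["fy"]*Z,Z],-1)
    W=(P-np.array(c["t"]))@np.array(c["R"]); W[Z==0]=np.nan; return W
def save(c,n): cv2.imwrite(f"pics/{n}.png",cv2.cvtColor(c["image"],cv2.COLOR_RGB2BGR))
E
python3 - <<'E'
from h import *
for n in ("top","scene"):
    c=read_camera(n); save(c,n+"0")
    for t,z in (("strip",.01),("rail",.01),("pot",.01),("short_strip",.01)):
        for d in spot_point(t,c)[:4]: print(n,t,round(d["score"],2),np.round(d["pixel"]),atz(c,d["pixel"],z).round(3))
s=read_state(); print(s["position"],s["tcp_rot"],s["t"])
E
```

```text
top strip 0.8 [167. 195.] [0.57  0.385 0.01 ]
top strip 0.61 [419. 180.] [ 0.603 -0.093  0.01 ]
top rail 0.63 [414. 148.] [ 0.667 -0.085  0.01 ]
top pot 0.84 [487. 329.] [ 0.327 -0.206  0.01 ]
top pot 0.66 [414. 211.] [ 0.542 -0.083  0.01 ]
top short_strip 0.7 [418. 271.] [ 0.429 -0.087  0.01 ]
scene strip 0.77 [447. 414.] [0.568 0.389 0.01 ]
scene strip 0.68 [197. 247.] [ 0.6   -0.096  0.01 ]
scene rail 0.85 [172. 273.] [ 0.664 -0.087  0.01 ]
scene pot 0.81 [263. 142.] [ 0.325 -0.198  0.01 ]
scene pot 0.76 [228. 232.] [ 0.541 -0.079  0.01 ]
scene short_strip 0.6 [268. 194.] [ 0.428 -0.088  0.01 ]
scene short_strip 0.51 [196. 245.] [ 0.599 -0.101  0.01 ]
[ 0.28664207 -0.58334139  0.17831912] [ 0.3738263   0.60024256 -0.37380011  0.60019683] 0.5
```

View pics/top0.png

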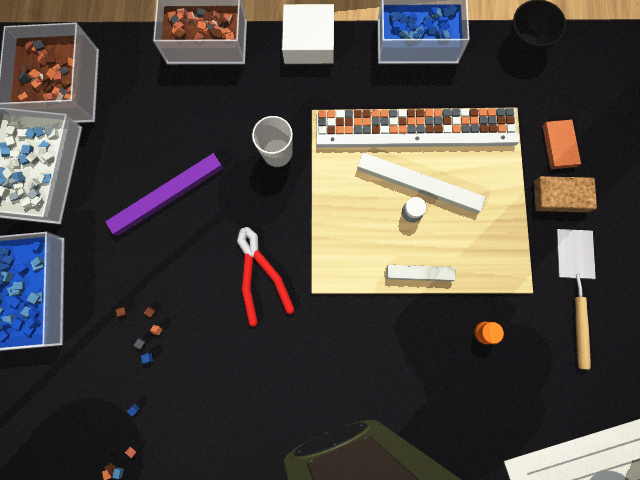

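```bash
python3 - <<'E'
from h import *
c=read_camera("top"); W=cloud(c)
cv2.imwrite("pics/crop1.png",cv2.cvtColor(cv2.resize(c["image"][120:300,310:530],None,fx=3.6,fy=3.3,interpolation=cv2.INTER_CUBIC)[:600,:800],cv2.COLOR_RGB2BGR))
z=W[...,2]
for nm,lo,hi in (("18-36",.022,.038),("pot",.045,.06)):
    m=((z>lo)&(z<hi)&(W[...,1]<.2)&(W[...,1]>-.4)&(W[...,0]>.25)).astype(np.uint8)
    n,L,st,_=cv2.connectedComponentsWithStats(m)
    for i in range(1,n):
        if st[i,4]<40: continue
        P=W[L==i]; r=cv2.minAreaRect(P[:,:2].astype(np.float32)); print(nm,st[i],np.round(r[0],3),np.round(r[1],3),round(r[2],1),np.median(P[:,2]).round(4),cv2.boxPoints(r).round(3).tolist())
from scipy.spatial.transform import Rotation as R
print(R.from_quat(read_state()["tcp_rot"]).as_matrix().round(3))
E
```

```text
18-36 [515  10  42  34 462] [ 0.917 -0.329] [0.082 0.048] 58.4 0.0296 [[0.875, -0.35100001096725464], [0.9160000085830688, -0.37700000405311584], [0.9589999914169312, -0.3070000112056732], [0.9179999828338623, -0.28200000524520874]]
18-36 [511  27  31  25  79] [ 0.876 -0.297] [0.073 0.022] 46.9 0.0327 [[0.8429999947547913, -0.3160000145435333], [0.859000027179718, -0.3310000002384186], [0.9089999794960022, -0.2770000100135803], [0.8930000066757202, -0.2619999945163727]]
18-36 [379  42  84  16 395] [ 0.851 -0.097] [0.162 0.029] 80.1 0.0301 [[0.8230000138282776, -0.17399999499320984], [0.8510000109672546, -0.17900000512599945], [0.8790000081062317, -0.01899999938905239], [0.8510000109672546, -0.014000000432133675]]
18-36 [283  52  51   8 231] [0.851 0.121] [0.099 0.007] 88.6 0.0296 [[0.847000002861023, 0.07100000232458115], [0.8529999852180481, 0.07100000232458115], [0.8560000061988831, 0.17000000178813934], [0.8489999771118164, 0.17000000178813934]]
18-36 [ 317  108  202   38 5875] [ 0.704 -0.089] [0.074 0.379] 0.8 0.0253 [[0.6650000214576721, 0.10000000149011612], [0.6700000166893005
[... 3399 characters left out ...]
263], [0.6349999904632568, 0.14300000667572021], [0.6499999761581421, 0.1469999998807907], [0.6349999904632568, 0.19900000095367432]]
pot [405 197  21  21 344] [ 0.539 -0.077] [0.035 0.035] 84.8 0.0544 [[0.5189999938011169, -0.09300000220537186], [0.5540000200271606, -0.09600000083446503], [0.5580000281333923, -0.061000000685453415], [0.5230000019073486, -0.057999998331069946]]
pot [483 327  15  15  54] [ 0.315 -0.198] [0.023 0.022] 19.4 0.0458 [[0.3009999990463257, -0.19200000166893005], [0.30799999833106995, -0.21199999749660492], [0.33000001311302185, -0.20499999821186066], [0.3230000138282776, -0.18400000035762787]]
[[-0.     0.897  0.441]
 [ 0.     0.441 -0.897]
 [-1.    -0.    -0.   ]]
```

View pics/crop1.png

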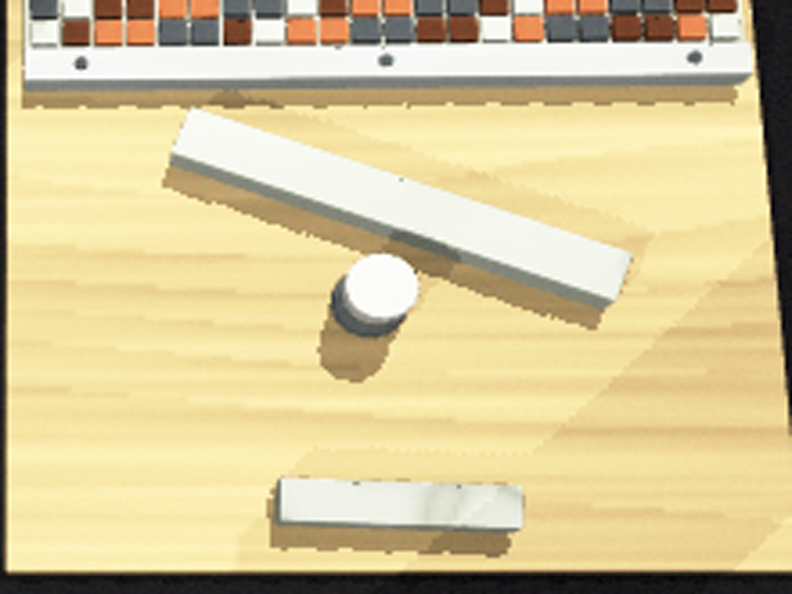

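The long strip is the white bar at top-image pixel (420,182); the purple bar at (165,195) is the look-alike and the short strip is at (421,272). The grey pot is at (414,208) and the orange look-alike at (489,332). The 240×30 mm size and the pot offset of about 54 mm confirm the choice.

I'll push with the open fingers straddling the pot, starting by moving above a point behind the strip's near face.

Emit:
{"op": "apply_moves", "data": {
  "commands": [
    {"tx": 0, "ty": 4.7, "tz": -3.3, "wx": 0.08},
    {"tx": 7.0, "ty": 46.6, "tz": -32.7, "wx": 0.82},
    {"tx": 7.0, "ty": 46.6, "tz": -32.7, "wx": 0.82},
    {"tx": 7.0, "ty": 46.6, "tz": -32.7, "wx": 0.82},
    {"tx": 7.0, "ty": 46.6, "tz": -32.7, "wx": 0.82},
    {"tx": 7.0, "ty": 46.6, "tz": -32.7, "wx": 0.82},
    {"tx": 7.0, "ty": 46.6, "tz": -32.7, "wx": 0.82},
    {"tx": 7.0, "ty": 46.6, "tz": -32.7, "wx": 0.82},
    {"tx": 7.0, "ty": 46.6, "tz": -32.7, "wx": 0.82},
    {"tx": 7.0, "ty": 46.6, "tz": -32.7, "wx": 0.82},
    {"tx": 7.0, "ty": 46.6, "tz": -32.7, "wx": 0.82},
    {"tx": 7.0, "ty": 46.6, "tz": -32.7, "wx": 0.82}
  ],
  "gripper": 1
}}

```text
$.commands[0]: bad value
```

```bash
python3 - <<'E'
from h import *
from scipy.spatial.transform import Rotation as R
s=read_state(); M=R.from_quat(s["tcp_rot"]).as_matrix(); print(s["t"],s["position"],M.round(3).tolist(),s["joint_positions"],s["opening"],s["force"])
c=read_camera("wrist"); save(c,"w1"); W=cloud(c); z=W[...,2]
for nm,lo,hi in (("strip",.026,.038),("pot",.05,.06)):
    m=((z>lo)&(z<hi)&(W[...,0]<.66)&(W[...,0]>.45)).astype(np.uint8); n,L,st,_=cv2.connectedComponentsWithStats(m)
    for i in range(1,n):
        if st[i,4]<300: continue
        P=W[L==i]; r=cv2.minAreaRect(P[:,:2].astype(np.float32)); print(nm,st[i],np.round(r[0],3),np.round(r[1],3),round(r[2],1),((cv2.boxPoints(r)-s["position"][:2])@M[:2,1:]).round(3).tolist(),"(rel tool y,z)")
E
```

```text
0.55 [ 0.28664965 -0.58335177  0.17835106] [[-0.0, 0.897, 0.441], [0.0, 0.441, -0.897], [-1.0, -0.0, -0.0]] [-1.19661401e+00  1.23794050e-01  1.65031521e+00 -1.97816963e-05
  1.36751606e+00 -8.25908053e-02] 0.09491660856383476 [ 0.08547398  0.15748345 -0.83721765]
pot [540   0  79 113 778] [ 0.498 -0.707] [0.004 0.096] 87.1 [[0.092, 0.183], [0.176, 0.23], [0.178, 0.226], [0.094, 0.179]] (rel tool y,z)
```

View pics/w1.png

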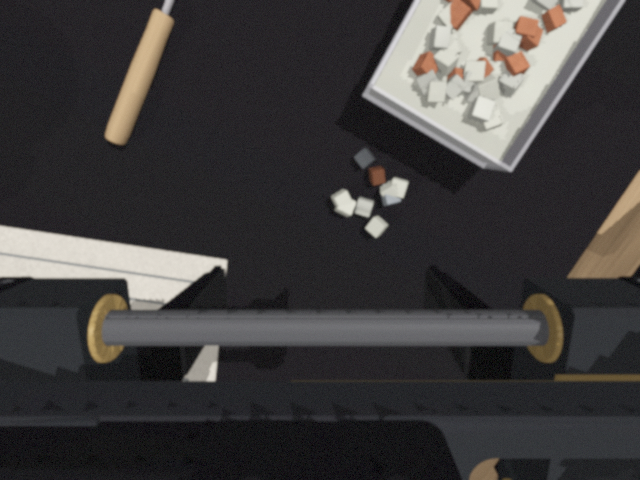

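The call was refused because every row needs all six fields, so the arm hasn't moved. The wrist picture shows only the start area (tray at (500,80)).

Emit:
{"op": "apply_moves", "data": {
  "commands": [
    {"tx": 0, "ty": 4.7, "tz": -3.3, "wx": 0.08, "wy": 0, "wz": 0},
    {"tx": 7, "ty": 46.6, "tz": -32.7, "wx": 0.82, "wy": 0, "wz": 0},
    {"tx": 7, "ty": 46.6, "tz": -32.7, "wx": 0.82, "wy": 0, "wz": 0},
    {"tx": 7, "ty": 46.6, "tz": -32.7, "wx": 0.82, "wy": 0, "wz": 0},
    {"tx": 7, "ty": 46.6, "tz": -32.7, "wx": 0.82, "wy": 0, "wz": 0},
    {"tx": 7, "ty": 46.6, "tz": -32.7, "wx": 0.82, "wy": 0, "wz": 0},
    {"tx": 7, "ty": 46.6, "tz": -32.7, "wx": 0.82, "wy": 0, "wz": 0},
    {"tx": 7, "ty": 46.6, "tz": -32.7, "wx": 0.82, "wy": 0, "wz": 0},
    {"tx": 7, "ty": 46.6, "tz": -32.7, "wx": 0.82, "wy": 0, "wz": 0},
    {"tx": 7, "ty": 46.6, "tz": -32.7, "wx": 0.82, "wy": 0, "wz": 0},
    {"tx": 7, "ty": 46.6, "tz": -32.7, "wx": 0.82, "wy": 0, "wz": 0},
    {"tx": 7, "ty": 46.6, "tz": -32.7, "wx": 0.82, "wy": 0, "wz": 0}
  ],
  "gripper": 1
}}

```text
t: 2.1
position: [0.5605, -0.0849, 0.1085]
tcp_rot: [-0.582, -0.401, 0.582, -0.402]
force: [-0.5, -0.1, 1.3]
opening: 0.0949
```

```bash
cat > look.py <<'E'
from h import *
from scipy.spatial.transform import Rotation as R
import sys
s=read_state(); M=R.from_quat(s["tcp_rot"]).as_matrix(); print(s["t"],s["position"].round(4),M.round(3).tolist(),s["joint_positions"].round(2),s["force"])
c=read_camera(sys.argv[1]); save(c,sys.argv[2]); W=cloud(c); z=W[...,2]
for nm,lo,hi in (("strip",.0295,.037),("pot",.05,.06)):
    m=((z>lo)&(z<hi)&(W[...,0]<.69)&(W[...,0]>.38)&(abs(W[...,1]+.09)<.2)).astype(np.uint8); n,L,st,_=cv2.connectedComponentsWithStats(m)
    for i in range(1,n):
        if st[i,4]<150: continue
        P=W[L==i]; r=cv2.minAreaRect(P[:,:2].astype(np.float32)); print(nm,st[i],np.round(r[0],3),np.round(r[1],3),round(r[2],1),((cv2.boxPoints(r)-s["position"][:2])@M[:2,1:]).round(3).tolist(),"(rel tool y,z)")
E
python3 look.py wrist w2
```

```text
2.1 [ 0.5605 -0.0849  0.1085] [[0.0, 0.935, -0.355], [-0.0, -0.355, -0.935], [-1.0, 0.0, 0.0]] [-0.24 -0.    1.9  -0.    1.24  1.69] [-0.48227798 -0.11649976  1.25065078]
strip [  158   170   323    40 12735] [ 0.594 -0.092] [0.24 0.03] 69.1 [[0.019, 0.115], [0.048, 0.115], [0.049, -0.125], [0.019, -0.125]] (rel tool y,z)
strip [ 334  345  124   35 2049] [ 0.424 -0.097] [0.102 0.026] 88.4 [[-0.118, 0.112], [-0.094, 0.104], [-0.128, 0.007], [-0.152, 0.016]] (rel tool y,z)
pot [ 302  245   50   50 1908] [ 0.539 -0.078] [0.036 0.036] 6.5 [[-0.047, -0.007], [-0.03, 0.025], [0.002, 0.009], [-0.015, -0.023]] (rel tool y,z)
```

View pics/w2.png

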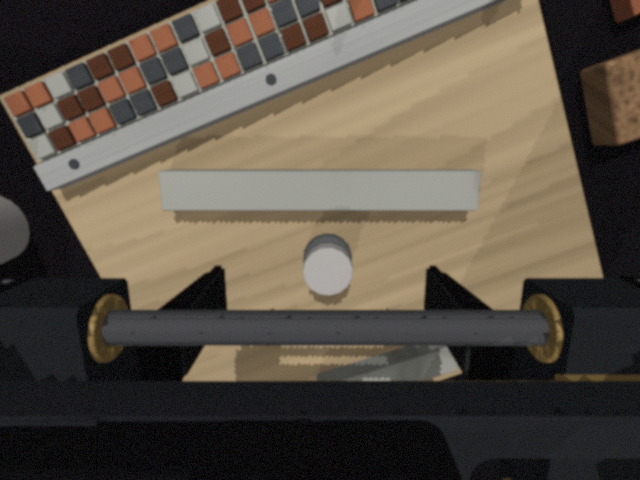

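The wrist view shows the strip level in the tool frame at about (320,190), its near face 19 mm ahead of the TCP. The pot is at (327,265), centred between the open fingers, so I'll lower them.

Emit:
{"op": "apply_moves", "data": {
  "commands": [
    {"tx": 3, "ty": 0, "tz": -0.2, "wx": 0, "wy": 0, "wz": 0},
    {"tx": 6, "ty": 0, "tz": -0.2, "wx": 0, "wy": 0, "wz": 0},
    {"tx": 7.5, "ty": 0, "tz": -0.2, "wx": 0, "wy": 0, "wz": 0},
    {"tx": 8.5, "ty": 0, "tz": -0.2, "wx": 0, "wy": 0, "wz": 0},
    {"tx": 9.1, "ty": 0, "tz": -0.2, "wx": 0, "wy": 0, "wz": 0},
    {"tx": 9.1, "ty": 0, "tz": -0.2, "wx": 0, "wy": 0, "wz": 0}
  ]
}}

```text
t: 2.9
position: [0.5616, -0.0826, 0.0176]
tcp_rot: [0.582, 0.401, -0.582, 0.402]
force: [-0.4, -0.4, 0.4]
opening: 0.0948
```

Emit:
{"op": "apply_moves", "data": {
  "commands": [
    {"tx": 0, "ty": 0.5, "tz": 0, "wx": 0, "wy": 0, "wz": 0},
    {"tx": 0, "ty": 0.9, "tz": 0, "wx": 0, "wy": 0, "wz": 0},
    {"tx": 0, "ty": 1.45, "tz": 0.09, "wx": -0.04, "wy": 0, "wz": 0},
    {"tx": 0, "ty": 2.0, "tz": 0.15, "wx": -0.075, "wy": 0, "wz": 0},
    {"tx": 0, "ty": 2.6, "tz": 0.19, "wx": -0.115, "wy": 0, "wz": 0},
    {"tx": 0, "ty": 3.2, "tz": 0.21, "wx": -0.15, "wy": 0, "wz": 0},
    {"tx": 0, "ty": 3.8, "tz": 0.21, "wx": -0.19, "wy": 0, "wz": 0},
    {"tx": 0, "ty": 4.4, "tz": 0.18, "wx": -0.225, "wy": 0, "wz": 0},
    {"tx": 0, "ty": 4.9, "tz": 0.14, "wx": -0.265, "wy": 0, "wz": 0},
    {"tx": 0, "ty": 5.5, "tz": 0.07, "wx": -0.3, "wy": 0, "wz": 0},
    {"tx": 0, "ty": 5.5, "tz": 0.07, "wx": -0.3, "wy": 0, "wz": 0}
  ]
}}

```text
t: 4.28
position: [0.613, -0.1028, 0.0174]
tcp_rot: [0.516, 0.484, -0.515, 0.484]
force: [0.7, 0.3, 0.3]
opening: 0.0951
```

```bash
python3 look.py wrist w3; python3 - <<'E'
from h import *
c=read_camera("wrist"); W=cloud(c); z=W[...,2]
# rail near edge: nearest-x rail-top points per y bin (outside strip height)
for y in np.arange(-.26,.08,.03):
    m=(abs(W[...,1]-y)<.006)&(z>.022)&(z<.034)&(W[...,0]>.55)
    print(round(y,2),np.round(np.percentile(W[m][:,0],[0,2,98]),4) if m.sum()>20 else None, end=' ; ')
E
```

```text
4.275 [ 0.613  -0.1028  0.0174] [[0.0, 0.998, -0.063], [-0.0, -0.063, -0.998], [-1.0, 0.0, 0.0]] [-0.25  0.21  1.84  0.    1.09  1.38] [0.68075703 0.28091506 0.25813887]
strip [   88   219   320    90 11078] [ 0.605 -0.061] [0.172 0.031] 69.2 [[-0.05, 0.036], [-0.021, 0.045], [0.03, -0.119], [0.0, -0.128]] (rel tool y,z)
strip [ 353  345  114   33 1514] [ 0.564 -0.15 ] [0.068 0.016] 69.1 [[-0.064, 0.08], [-0.048, 0.085], [-0.028, 0.02], [-0.044, 0.015]] (rel tool y,z)
strip [266 366  51  14 404] [ 0.552 -0.079] [0.029 0.009] 87.0 [[-0.066, -0.006], [-0.057, -0.006], [-0.058, -0.035], [-0.067, -0.035]] (rel tool y,z)
pot [212 265  15  44 180] [ 0.617 -0.054] [0.023 0.004] 7.5 [[-0.011, -0.048], [-0.01, -0.044], [0.013, -0.049], [0.012, -0.053]] (rel tool y,z)
pot [423 265  15  44 172] [ 0.611 -0.15 ] [0.004 0.022] 74.8 [[-0.01, 0.047], [0.011, 0.052], [0.012, 0.047], [-0.009, 0.043]] (rel tool y,z)
-0.26 [0.6709 0.6718 0.7343] ; -0.23 [0.6705 0.672  0.7363] ; -0.2 [0.6701 0.6715 0.7383] ; -0.17 [0.55   0.5521 0.7394] ; -0.14 [0.558  0.5617 0.7388] ; -0.11 [0.5687 0.5932 0.7387] ; -0.08 [0.5523 0.5551 0.7378] ; -0.05 [0.5948 0.5982 0.7376] ; -0.02 [0.6053 0.6093 0.7371] ; 0.01 [0.6145 0.6196 0.7366] ; 0.04 [0.6672 0.6686 0.7369] ; 0.07 None ;
```

View pics/w3.png

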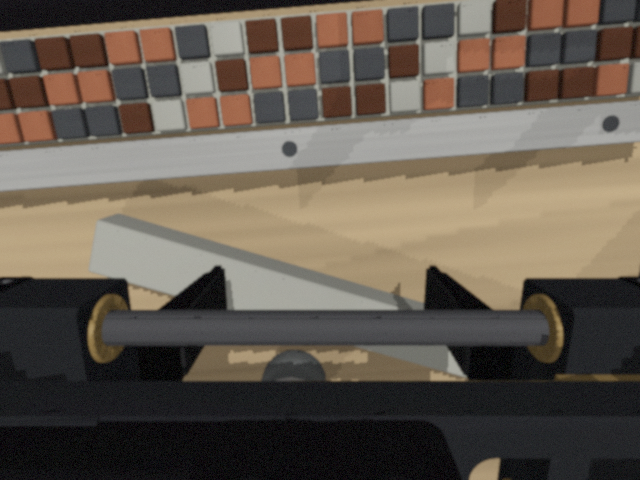

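The strip hasn't moved (its left far corner is still at (0.650, 0.014)), yet the fingers went past its near face. I need to know where the fingertips really are, so I'll look from the scene camera.

```bash
python3 - <<'E'
from h import *
s=read_state(); p=s["position"]; print(p,s["force"],s["joint_positions"])
for n in ("wrist","scene","top"):
    c=read_camera(n); W=cloud(c)
    if n=="scene":
        cv2.imwrite("pics/s3.png",cv2.cvtColor(cv2.resize(c["image"][150:330,90:330],None,fx=3.3,fy=3.3,interpolation=cv2.INTER_CUBIC),cv2.COLOR_RGB2BGR))
    m=(np.hypot(W[...,0]-p[0],W[...,1]-p[1])<.075)&(W[...,2]<.2)
    print(n,np.histogram(W[m][:,2],bins=np.arange(0,.2,.01))[0])
    if n=="wrist":
        for px in ((215,290),(218,270),(210,300),(440,290)): print(px,W[px[1],px[0]])
E
```

```text
[ 0.61248336 -0.10264394  0.01725481] [-0.49508193  0.20585369 -0.64746706] [-2.52467823e-01  2.09572690e-01  1.83980362e+00  1.65966944e-05
  1.09253113e+00  1.38168101e+00]
wrist [ 4425 23169  7167  7335    78   369   670   714   735   880  1035   997
  1165  2693 20746 19264 12418 32970  7835]
(215, 290) [ 0.62065886 -0.05502321  0.07068127]
(218, 270) [ 0.62581546 -0.05368011  0.05864436]
(210, 300) [ 0.61896418 -0.05465887  0.07756475]
(440, 290) [ 0.61792261 -0.14977219  0.07915874]
scene [ 258 2279  301  554   34   86   68   82   78   53   17   10    9   26
  214  289   83  848  284]
top [256 238 105 393   0  24   6   2   0   0   0   0   0   9  33  74  16 518
  30]
```

View pics/s3.png

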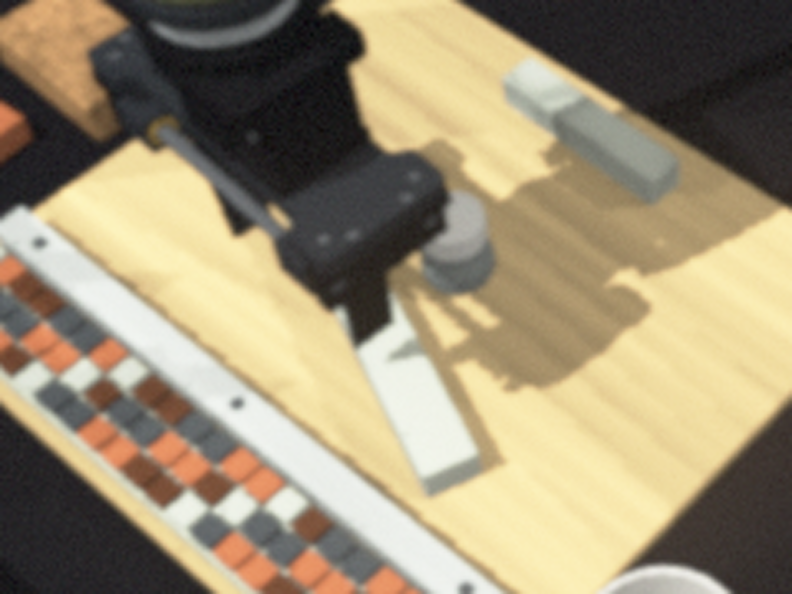

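The scene crop shows the fingertips hovering above the strip at crop (370,335), with clear strip surface and the tip's shadow below. So the open fingers end well above the reported TCP. I'll measure the tip and body heights.

```bash
python3 - <<'E'
from h import *
c=read_camera("scene"); W=cloud(c); I=c["image"].astype(int).max(-1)
for (u,v) in ((370,338),(370,330),(370,310),(372,290),(385,262),(345,285),(300,262),(420,225),(240,225)):
    x,y=int(90+u/3.3),int(150+v/3.3); print((u,v),W[y,x].round(4),I[y,x])
c=read_camera("wrist"); W=cloud(c); I=c["image"].max(-1)
m=(W[...,2]>.037)&(W[...,2]<.11)&(I<70)&(np.hypot(W[...,0]-.613,W[...,1]+.103)<.08)
for sgn in (-1,1):
    P=W[m&(sgn*(W[...,1]+.103)>.03)]; print(sgn,len(P),np.percentile(P[:,2],[0,1,3,10]).round(4), P[P[:,2]<np.percentile(P[:,2],3)].mean(0).round(4))
E
```

```text
(370, 338) [ 0.6191 -0.0509  0.0561] 152
(370, 330) [ 0.618  -0.0513  0.0601] 60
(370, 310) [ 0.6171 -0.047   0.0818] 46
(372, 290) [ 0.6147 -0.0462  0.0956] 42
(385, 262) [ 0.6192 -0.0219  0.1398] 40
(345, 285) [ 0.6415 -0.0217  0.1449] 56
(300, 262) [ 0.651  -0.0373  0.1572] 65
(420, 225) [ 0.5979 -0.0197  0.1473] 40
(240, 225) [ 0.6176 -0.151   0.0625] 40
-1 1993 [0.0552 0.0574 0.0585 0.0632] [ 0.612  -0.1502  0.0575]
1 2043 [0.0371 0.0551 0.0566 0.0615] [ 0.6088 -0.0559  0.054 ]
```

The tips are really at z≈0.055 while the TCP is reported at 0.017, so there is an offset of about 38 mm. The scene and wrist depths both agree on this, and the gripper body height (≈0.14) fits it too. I'll raise slightly, back off along the same path, then descend part way and measure again.

Emit:
{"op": "apply_moves", "data": {
  "commands": [
    {"tx": -1, "ty": -0.5, "tz": -0.1, "wx": 0.03, "wy": 0, "wz": 0},
    {"tx": -1.5, "ty": -1.5, "tz": -0.4, "wx": 0.1, "wy": 0, "wz": 0},
    {"tx": -1.5, "ty": -3, "tz": -0.9, "wx": 0.18, "wy": 0, "wz": 0},
    {"tx": -1.5, "ty": -4.4, "tz": -1.4, "wx": 0.26, "wy": 0, "wz": 0},
    {"tx": -1.5, "ty": -5.2, "tz": -1.7, "wx": 0.3, "wy": 0, "wz": 0},
    {"tx": -1.5, "ty": -5.2, "tz": -1.7, "wx": 0.3, "wy": 0, "wz": 0},
    {"tx": 0.5, "ty": -5.2, "tz": -1.7, "wx": 0.3, "wy": 0, "wz": 0},
    {"tx": 1.5, "ty": -5.2, "tz": -1.7, "wx": 0.3, "wy": 0, "wz": 0},
    {"tx": 1.5, "ty": -5.2, "tz": -1.7, "wx": 0.3, "wy": 0, "wz": 0}
  ]
}}

```text
t: 5.75
position: [0.5602, -0.0821, 0.0002]
tcp_rot: [-0.581, -0.402, 0.583, -0.4]
force: [0.6, -0.4, -0.5]
opening: 0.095
```

```bash
cat > tip.py <<'E'
from h import *
from scipy.spatial.transform import Rotation as R
s=read_state(); p=s["position"]; M=R.from_quat(s["tcp_rot"]).as_matrix(); print("t",s["t"],"p",p.round(4),"F",s["force"].round(1))
for n in ("wrist","scene"):
    c=read_camera(n); W=cloud(c); I=c["image"].max(-1); L=(W[...,:2]-p[:2])@M[:2,1:]
    for sg in (-1,1):
        m=(I<80)&(W[...,2]>p[2]+.012)&(W[...,2]<p[2]+.09)&(abs(sg*L[...,1]-.055)<.012)&(abs(L[...,0])<.022)
        if m.sum()>20: 
            z=W[m][:,2]; print(n,sg,m.sum(),"tip z",np.percentile(z,[0,2,5]).round(4),"tool y",np.percentile(L[m][:,0],[3,97]).round(4),"tool z",np.percentile(L[m][:,1],[3,97]).round(4))
    z=W[...,2]; m=((z>.0285)&(z<.037)&(W[...,0]<.667)&(W[...,0]>.5)&(abs(W[...,1]+.09)<.2)&(I>90)).astype(np.uint8); k,Lb,st,_=cv2.connectedComponentsWithStats(m)
    i=1+np.argmax(st[1:,4]); r=cv2.minAreaRect(W[Lb==i][:,:2].astype(np.float32)); print(n,"strip",np.round(r[0],4),np.round(r[1],3),round(r[2],1),((cv2.boxPoints(r)-p[:2])@M[:2,1:]).round(3).tolist())
E
python3 tip.py
```

```text
t 5.75 p [ 5.602e-01 -8.210e-02  2.000e-04] F [ 0.6 -0.4 -0.5]
wrist -1 1831 tip z [0.0372 0.0393 0.0412] tool y [-0.0089  0.012 ] tool z [-0.0552 -0.0477]
wrist 1 1850 tip z [0.0377 0.0402 0.0418] tool y [-0.0088  0.0119] tool z [0.0467 0.0548]
wrist strip [ 0.5934 -0.0926] [0.241 0.03 ] 69.1 [[0.02, 0.118], [0.05, 0.118], [0.05, -0.122], [0.02, -0.122]]
scene -1 169 tip z [0.0422 0.0436 0.0449] tool y [-0.0077  0.0117] tool z [-0.0591 -0.0517]
scene strip [ 0.5948 -0.0929] [0.241 0.03 ] 69.3 [[0.021, 0.118], [0.052, 0.118], [0.051, -0.123], [0.021, -0.123]]
```

Two independent views put the tip at reported z + 0.038–0.040 with nothing touching. I'll descend another 2.2 cm in small steps.

Emit:
{"op": "apply_moves", "data": {
  "commands": [
    {"tx": 0.8, "ty": 0, "tz": 0, "wx": 0, "wy": 0, "wz": 0},
    {"tx": 1.4, "ty": 0, "tz": 0, "wx": 0, "wy": 0, "wz": 0},
    {"tx": 1.8, "ty": 0, "tz": 0, "wx": 0, "wy": 0, "wz": 0},
    {"tx": 2.1, "ty": 0, "tz": 0, "wx": 0, "wy": 0, "wz": 0},
    {"tx": 2.1, "ty": 0, "tz": 0, "wx": 0, "wy": 0, "wz": 0}
  ]
}}

```text
t: 6.48
position: [0.5615, -0.0824, -0.0189]
tcp_rot: [-0.582, -0.402, 0.582, -0.401]
force: [0.2, -0.6, 0.6]
opening: 0.0952
```

```bash
python3 tip.py
```

```text
t 6.475 p [ 0.5615 -0.0824 -0.0189] F [ 0.2 -0.6  0.6]
wrist -1 1877 tip z [0.0097 0.0189 0.0206] tool y [-0.0093  0.0118] tool z [-0.0552 -0.0477]
wrist 1 1916 tip z [0.0101 0.0196 0.0215] tool y [-0.0091  0.0117] tool z [0.0468 0.0549]
wrist strip [ 0.5933 -0.0927] [0.241 0.03 ] 69.1 [[0.018, 0.119], [0.048, 0.119], [0.049, -0.122], [0.019, -0.122]]
scene -1 151 tip z [0.0219 0.0235 0.0243] tool y [-0.0071  0.0114] tool z [-0.0589 -0.0517]
scene strip [ 0.5946 -0.0934] [0.243 0.03 ] 69.2 [[0.02, 0.12], [0.05, 0.12], [0.05, -0.123], [0.02, -0.123]]
```

Tips are at about 0.019, beside the strip (top 0.032) and clear of the board. I'll do the first part of the push and then check.

Emit:
{"op": "apply_moves", "data": {
  "commands": [
    {"tx": 0.2, "ty": 0.5, "tz": 0, "wx": 0, "wy": 0, "wz": 0},
    {"tx": 0.2, "ty": 0.9, "tz": 0, "wx": 0, "wy": 0, "wz": 0},
    {"tx": 0.2, "ty": 1.45, "tz": 0.09, "wx": -0.04, "wy": 0, "wz": 0},
    {"tx": 0.2, "ty": 2.0, "tz": 0.15, "wx": -0.075, "wy": 0, "wz": 0},
    {"tx": 0.2, "ty": 2.6, "tz": 0.19, "wx": -0.115, "wy": 0, "wz": 0},
    {"tx": 0.2, "ty": 3.2, "tz": 0.21, "wx": -0.15, "wy": 0, "wz": 0}
  ]
}}

```text
t: 7.32
position: [0.5904, -0.0958, -0.0208]
tcp_rot: [-0.55, -0.445, 0.55, -0.444]
force: [-4.5, 1.3, 4.5]
opening: 0.095
```

```bash
python3 tip.py
```

```text
t 7.325 p [ 0.5904 -0.0958 -0.0208] F [-4.5  1.3  4.5]
wrist -1 1728 tip z [0.0095 0.0175 0.0202] tool y [-0.0093  0.0119] tool z [-0.0553 -0.0478]
wrist 1 1742 tip z [0.0164 0.0191 0.0216] tool y [-0.009   0.0118] tool z [0.0467 0.0547]
wrist strip [ 0.6167 -0.0996] [0.241 0.031] 77.8 [[0.011, 0.119], [0.042, 0.119], [0.042, -0.122], [0.011, -0.122]]
scene -1 137 tip z [0.0184 0.0207 0.0218] tool y [-0.006   0.0131] tool z [-0.0584 -0.0511]
scene strip [ 0.6179 -0.1009] [0.243 0.034] 78.1 [[0.012, 0.121], [0.045, 0.121], [0.044, -0.122], [0.011, -0.122]]
```

The strip is following: now 78°, still flat against both fingers, with about 5 N of force. I'll continue to just short of the rail.

Emit:
{"op": "apply_moves", "data": {
  "commands": [
    {"tx": 0, "ty": 0.6, "tz": 0.1, "wx": -0.037, "wy": 0, "wz": 0},
    {"tx": 0, "ty": 1.2, "tz": 0.15, "wx": -0.074, "wy": 0, "wz": 0},
    {"tx": 0, "ty": 1.8, "tz": 0.19, "wx": -0.111, "wy": 0, "wz": 0},
    {"tx": 0, "ty": 2.4, "tz": 0.21, "wx": -0.148, "wy": 0, "wz": 0},
    {"tx": 0, "ty": 3.0, "tz": 0.21, "wx": -0.185, "wy": 0, "wz": 0},
    {"tx": 0, "ty": 3.5, "tz": 0.18, "wx": -0.22, "wy": 0, "wz": 0},
    {"tx": 0, "ty": 3.5, "tz": 0.18, "wx": -0.22, "wy": 0, "wz": 0}
  ]
}}

```text
t: 8.3
position: [0.6257, -0.1051, -0.0205]
tcp_rot: [0.498, 0.501, -0.498, 0.502]
force: [-0.3, 0.4, -0.3]
opening: 0.0948
```

```bash
python3 tip.py; python3 - <<'E'
from h import *
c=read_camera("wrist"); save(c,"w4")
E
```

```text
t 8.3 p [ 0.6257 -0.1051 -0.0205] F [-0.3  0.4 -0.3]
wrist -1 1713 tip z [0.0109 0.0193 0.0216] tool y [-0.0093  0.0117] tool z [-0.0554 -0.0479]
wrist 1 1712 tip z [0.0173 0.0196 0.0223] tool y [-0.0089  0.0116] tool z [0.0466 0.0546]
wrist strip [ 0.6517 -0.1029] [0.031 0.241] 0.2 [[0.011, -0.122], [0.01, 0.118], [0.041, 0.118], [0.042, -0.122]]
scene -1 114 tip z [0.0208 0.0227 0.024 ] tool y [-0.0076  0.0125] tool z [-0.0579 -0.0517]
scene 1 75 tip z [0.0122 0.0187 0.022 ] tool y [-0.0085  0.0116] tool z [0.0466 0.0503]
scene strip [ 0.6513 -0.1037] [0.243 0.031] 90.0 [[0.009, 0.12], [0.04, 0.12], [0.042, -0.122], [0.011, -0.123]]
```

View pics/w4.png

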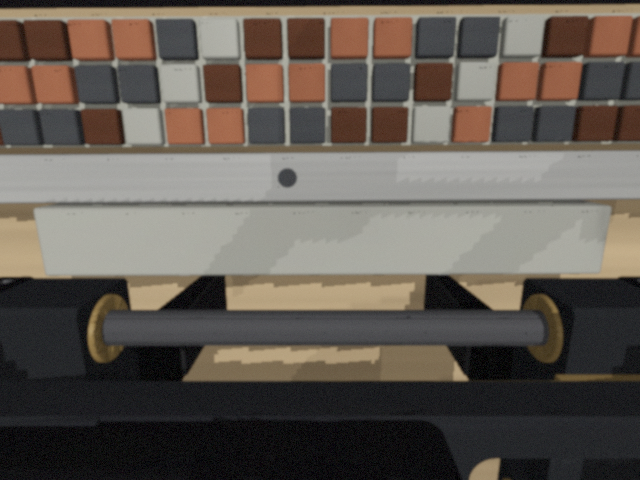

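The picture shows the strip (40–605, rows 205–275) parallel to the rail (lower edge at row ~200), with only a thin gap left. I'll press it home in small steps while watching the force.

Emit:
{"op": "apply_moves", "data": {
  "commands": [
    {"tx": 0, "ty": 0.1, "tz": 0, "wx": -0.003, "wy": 0, "wz": 0},
    {"tx": 0, "ty": 0.2, "tz": 0, "wx": -0.006, "wy": 0, "wz": 0},
    {"tx": 0, "ty": 0.2, "tz": 0, "wx": -0.006, "wy": 0, "wz": 0}
  ]
}}

```text
t: 8.82
position: [0.626, -0.105, -0.0204]
tcp_rot: [0.496, 0.504, -0.497, 0.503]
force: [-4.2, -0.5, 3.8]
opening: 0.095
```

Emit:
{"op": "apply_moves", "data": {
  "commands": [
    {"tx": 0, "ty": 0.1, "tz": 0, "wx": 0, "wy": 0, "wz": 0},
    {"tx": 0, "ty": 0.1, "tz": 0, "wx": 0, "wy": 0, "wz": 0}
  ]
}}

```text
t: 9.07
position: [0.6268, -0.1049, -0.0205]
tcp_rot: [0.496, 0.504, -0.497, 0.503]
force: [-4.8, -0.4, 4.2]
opening: 0.0952
```

Emit:
{"op": "apply_moves", "data": {
  "commands": [
    {"tx": 0, "ty": 0.1, "tz": 0, "wx": 0, "wy": 0, "wz": 0},
    {"tx": 0, "ty": 0.1, "tz": 0, "wx": 0, "wy": 0, "wz": 0}
  ]
}}

```text
t: 9.32
position: [0.6274, -0.1049, -0.0205]
tcp_rot: [0.496, 0.504, -0.497, 0.502]
force: [-6.9, 0.0, 5.3]
opening: 0.0953
```

Emit:
{"op": "apply_moves", "data": {
  "commands": [
    {"tx": 0, "ty": 0.1, "tz": 0, "wx": 0, "wy": 0, "wz": 0},
    {"tx": 0, "ty": 0.1, "tz": 0, "wx": 0, "wy": 0, "wz": 0}
  ]
}}

```text
t: 9.57
position: [0.6272, -0.1049, -0.0205]
tcp_rot: [0.495, 0.505, -0.498, 0.502]
force: [-9.8, 0.2, 8.0]
opening: 0.0952
```

Emit:
{"op": "apply_moves", "data": {
  "commands": [
    {"tx": 0, "ty": 0.1, "tz": 0, "wx": 0, "wy": 0, "wz": 0},
    {"tx": 0, "ty": 0.2, "tz": 0, "wx": 0, "wy": 0, "wz": 0},
    {"tx": 0, "ty": 0.2, "tz": 0, "wx": 0, "wy": 0, "wz": 0}
  ]
}}

```text
t: 9.95
position: [0.6271, -0.1049, -0.0205]
tcp_rot: [0.494, 0.506, -0.499, 0.5]
force: [-17.1, -1.0, 14.0]
opening: 0.0949
```

```bash
python3 - <<'E'
from h import *
c=read_camera("wrist"); cv2.imwrite("pics/w5.png",cv2.cvtColor(cv2.resize(c["image"][140:290],None,fx=1.25,fy=3),cv2.COLOR_RGB2BGR)); W=cloud(c)
z=W[...,2]
for y in np.arange(-.21,.011,.02):
    col=(abs(W[...,1]-y)<.004); s=W[col&(z>.0295)&(z<.036)&(W[...,0]<.69)&(W[...,0]>.63)]; g=W[col&(z<.026)&(z>.02)&(W[...,0]<.695)&(W[...,0]>.65)&(c["image"].max(-1)>60)]
    print(round(y,2),"strip far",np.percentile(s[:,0],99).round(4),"near",np.percentile(s[:,0],1).round(4),"rail near",np.percentile(g[:,0],2).round(4) if len(g)>5 else None)
E
```

```text
-0.21 strip far 0.6856 near 0.6409 rail near 0.6901
-0.19 strip far 0.6841 near 0.6407 rail near 0.6899
-0.17 strip far 0.6854 near 0.6404 rail near 0.6896
-0.15 strip far 0.6851 near 0.6314 rail near 0.6894
-0.13 strip far 0.6849 near 0.6399 rail near 0.6891
-0.11 strip far 0.686 near 0.6397 rail near 0.6889
-0.09 strip far 0.6848 near 0.6394 rail near 0.6887
-0.07 strip far 0.6854 near 0.6391 rail near 0.6886
-0.05 strip far 0.6839 near 0.6384 rail near 0.6913
-0.03 strip far 0.6839 near 0.6387 rail near 0.688
-0.01 strip far 0.6831 near 0.6383 rail near 0.6908
0.01 strip far 0.6844 near 0.6382 rail near 0.6905
```

View pics/w5.png

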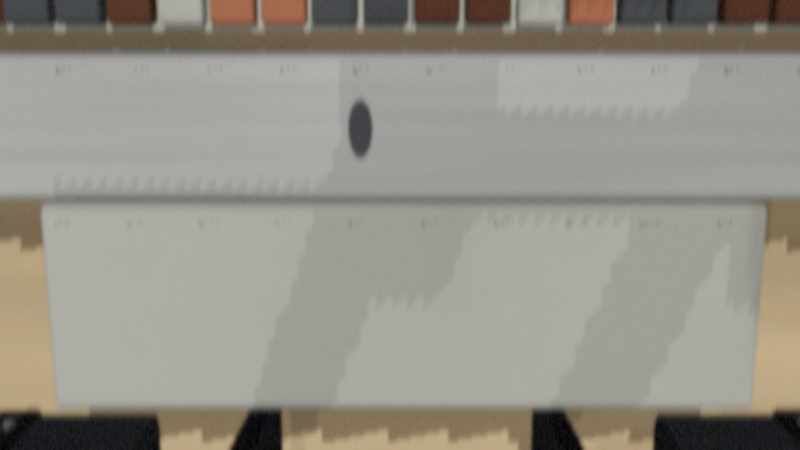

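The strip is seated: no gap at any point, its near face slopes −0.7° along y like the rail, and the force climbs without any movement. I'll back off and lift clear.

Emit:
{"op": "apply_moves", "data": {
  "commands": [
    {"tx": 0, "ty": -0.4, "tz": 0, "wx": 0, "wy": 0, "wz": 0},
    {"tx": 0, "ty": -1.0, "tz": 0, "wx": 0, "wy": 0, "wz": 0},
    {"tx": 0, "ty": -1.5, "tz": 0, "wx": 0, "wy": 0, "wz": 0},
    {"tx": -3, "ty": -1.5, "tz": 0, "wx": 0, "wy": 0, "wz": 0},
    {"tx": -8, "ty": -1.5, "tz": 0, "wx": 0, "wy": 0, "wz": 0},
    {"tx": -14, "ty": -3, "tz": 0, "wx": 0, "wy": 0, "wz": 0},
    {"tx": -18, "ty": -8, "tz": 5, "wx": 0, "wy": 0, "wz": 0},
    {"tx": -20, "ty": -13, "tz": 10, "wx": 0, "wy": 0, "wz": 0},
    {"tx": -22, "ty": -18, "tz": 15, "wx": 0, "wy": 0, "wz": 0},
    {"tx": -22, "ty": -23, "tz": 20, "wx": 0, "wy": 0, "wz": 0},
    {"tx": -22, "ty": -23, "tz": 20, "wx": 0, "wy": 0, "wz": 0}
  ]
}}

```text
t: 11.38
position: [0.4029, -0.3093, 0.2001]
tcp_rot: [0.497, 0.502, -0.497, 0.504]
force: [0.8, -0.2, -0.5]
opening: 0.095
```

```bash
python3 - <<'E'
from h import *
c=read_camera("top"); cv2.imwrite("pics/end.png",cv2.cvtColor(cv2.resize(c["image"][90:310,290:550],None,fx=2.7,fy=2.7),cv2.COLOR_RGB2BGR))
W=cloud(c); z=W[...,2]; print(read_state()["t"])
for nm,lo,hi,x0,x1 in (("strip",.0295,.037,.6,.672),("short",.0285,.037,.38,.46),("pot",.05,.06,.48,.6)):
    m=((z>lo)&(z<hi)&(W[...,0]<x1)&(W[...,0]>x0)&(abs(W[...,1]+.09)<.2)).astype(np.uint8); k,Lb,st,_=cv2.connectedComponentsWithStats(m)
    i=1+np.argmax(st[1:,4]); r=cv2.minAreaRect(W[Lb==i][:,:2].astype(np.float32)); print(nm,np.round(r[0],4),np.round(r[1],3),round(r[2],1))
E
```

```text
11.425
strip [ 0.6546 -0.1026] [0.033 0.24 ] 0.5
short [ 0.4243 -0.0883] [0.12  0.024] 88.6
pot [ 0.5388 -0.0776] [0.035 0.035] 2.6
```

View pics/end.png

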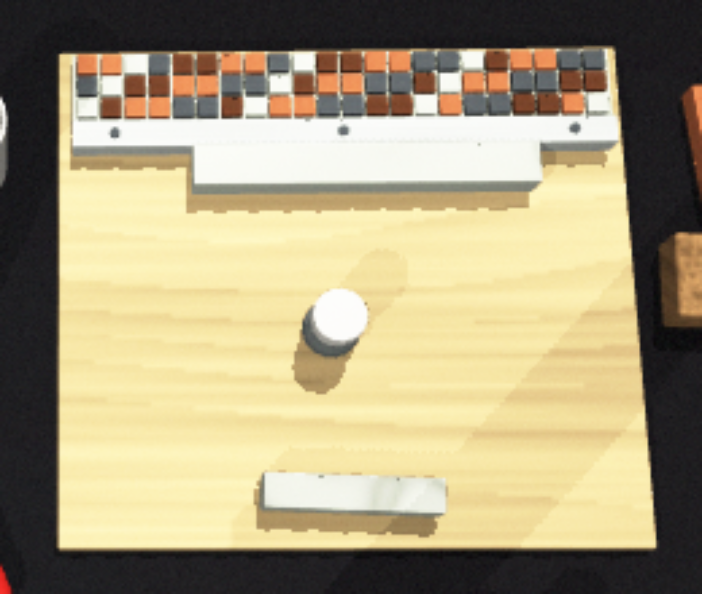

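The crop shows the strip flush along the rail at (365,165) and well within its length. The pot at (338,320) and the short strip at (355,493) are where they were.

```bash
python3 -c "
from rig import *
print(job_done())"
```

```text
the job is handed in; nothing more can be done
None
```

The long marble strip now lies parallel and flush against the aluminium rail, and I handed the job in at about 11.4 s. I pushed it with the open fingers straddling the pot, turning it about 21° as it slid, then pressed it home. The highest force I read was about 22 N at the wrist, when it was pressed against the rail.

**Last checks:**
- **Strip:** no visible gap along its length, and its centre is about 13 mm from the rail's middle, so it is well within the rail. The final top view read it at 0.5° and the wrist view at 0.7°, against 0.6–0.75° for the rail.
- **Other things:** the pot and the short strip measured within 1 mm of where they started, and the arm ended clear of everything. I did not re-measure the purple and orange look-alikes, but the arm was never pressed against them.

**What went wrong:**
- **Refused move:** the first move call was refused because some fields were missing.
- **Missed push:** the first push passed over the strip without touching it. The fingertips were really about 38 mm above the reported tool point, which I measured from the wrist and scene cameras and corrected for.

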